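# Hang a sample carrier on the transport rail

## Robot

A 6-joint arm with a two-finger parallel gripper is mounted at the origin on a cart in front of the work surface, level with it; the furniture and walls round the work are solid. World frame = base frame: x ahead of the robot, y to its left, z up, the work surface at z = 0. Lengths are in m, angles in rad, forces in N, time in s.
With the tool pointing down it reaches from about 0.375 to 0.975 m from the base axis. Payload 3.8 kg.
Tool frame: the origin (TCP) lies at the very end of the fingers, on their centre line; the grasp point (between the pads) lies 19 mm behind it (bot.pinch_z is the distance from the TCP to the grasp point, in m); x points along the fingers, y is the direction in which the jaws open and shut, and the axes are right-handed (so a half turn about x gives the same grasp; the last joint's range is limited). The gripper opens to 85 mm and grips with 20 to 120 N. Pads are 22 mm wide; open, the fingers measure 114 mm over their backs; the gripper's body (76 mm by 85 mm) begins 54 mm behind the grasp point. The pads swing forward as they close: fully open they stand 13 mm farther back than shut.
Start: joints at [-1.222, 0.264, 1.604, -0, 1.274, -0.037], TCP at [0.254, -0.625, 0.231] pointing down, gripper open.
Joint ranges: [-2.63, 2.63], [-0.94, 2.18], [0.31, 2.57], [-1.31, 4.45], [0, 2.66], [-2.55, 2.55]. Speed limits (rad/s): [2.57, 2.57, 3.14, 3.14, 3.14, 3.14].

## Interface

Orientations are given as a rotation vector (axis times angle).
In Python, from workcell import monitor, imaging, finish_job, bot gives the robot as it stands.
- The arm moves only by the tool jog_arm, never from a script. Its argument "rows" is a list of rows, each a list of 7 numbers: the shift along the tool's x, y, z in m, then the turn, a rotation vector about the tool's x, y, z in rad, then the opening in per cent of the stroke, from 0 (shut) to 100 (fully open). A call has 1 to 20 rows; each row is the pose to reach, as a shift and turn from the pose measured when the call began, along the tool's axes at that moment; what a row does not reach only later rows make up. A row lasts 1/10 s, in which the tool goes at most 50 mm and 8.59 degrees, less where a joint would pass 70% of its speed; a pose out of reach is approached as far as the arm can. A call with a gripper value outside its range is refused whole. The fingers move at their own pace and stop on an object; "force" is the grip in N (left out, the last holds). Time passes only in rows, so rows that repeat a pose let the fingers close. It gives the time, the measured TCP pose, the force and the opening at its end, in the units of the state.
- monitor.read_state(): the state, without advancing time (a new reading comes with each control period).
- imaging.read_camera(name): name is "scene" or "top"; returns the picture (480x640x3 uint8, blue, green, red); there is no depth.
- imaging.camera_params(name): a dict with "fx", "fy", "cx", "cy" (pixels), "T" (4x4, takes a point from camera to world coordinates). Camera axes: x right, y down, z forward; pixel columns grow to the right and rows downward; lengths in m; the calibration is good to about 2 mm. A picture is of the moment at which its call begins. camera_params takes no time and is no camera call.
- finish_job(): hands the job in, once; it reports no verdict.
The state is a dict: "time": time; "q": joint angles; "joint_vel": joint speeds; "joint_torque": joint torques, N m; "tool_pos": TCP position; "tcp_rot": TCP orientation; "wrist_force": force on the tool from outside, world axes, zero at the start; "torque": the same for the moment, N m; "width": opening from 0.0 (shut) to 1.0 (fully open).
Only numpy, scipy, OpenCV 4.12 (cv2) and the standard library are available. Lean on these libraries where they do the work, as an engineer would, in place of code of your own. Each camera call takes 0.05 s, during which the arm holds its last target. There are 200 camera calls.

## Task

Lift the hooked tube carrier off the bench by its tab and hang it over the lip of the transport rail at the loading end (the end where the back wall stands taller). Then slide it along the rail until its hook drops into the pocket and press it gently down until it has snapped past the spring catch and sits fully home, upright. Let go of it and leave the other things where they are.

Things in the scene. Friction and masses are not known exactly. Their poses are not given: they have to be found in the camera images.
- carrier: Loose hooked carrier, about 0.3 kg, steel and grey plastic, 40 x 60 x 178 mm, two red-capped tubes fixed in it, standing on the bench. Origin: centre of underside; z up, +x the hook's side, y its width. In mm: foot x -20..20, 60 wide; tubes to x 6, z 103; back plate x 15..20, 34 wide, z 2..128. Hung straight and centred its axes are parallel to the rail's, origin at rail x -37 (play +-2.5).
- tab (a point): Place to grip the carrier, (22, 0, 158) mm in its frame: middle of the upright tab on its top, x 15..29, 24 mm wide in y (pinch it across y), z 128..178.
- hook (a point): Middle of the slot of the carrier's hook, under its bridge: (26, 0, 120) mm in the carrier's frame. The bridge, 8 mm thick, 28 wide, runs from the back plate (its rear at x 20) to a tongue x 32..38, 24 wide, that hangs down to the toe. The slot between plate and tongue is 12 mm wide, open below.
- toe (a point): Middle of the bottom of the toe, the round bar at the lower end of the tongue: (37, 0, 77) mm in the carrier's frame. The toe is 10 mm thick (x 32..42, z 77..87) and 28 mm long in y, with round ends. Let go with the toe on the track, the carrier hangs steadily, its plate leaning on the rail's front. Pushed only high on the tab it leans while it slides; held in the hand it slides straight.
- rail: Fixed aluminium transport rail on two feet, 348 mm long, 178 high. Origin on the bench below the middle of the channel's width; y along the rail, -x its front (robot's side), z up. In mm: channel x -7.5..7.5, y -160..180, ends closed; front wall x -12.5..-7.5, z 80..150, its top is the anti-jump lip; back wall x 7.5..12.5 to z 154, but to z 178 at y -160..-75: the loading end.
- rail_lip (a point): Point on the lip's top edge in the loading end: (-10, -110, 150) mm in the rail's frame, same axes. The 5 mm thick lip goes into the slot of the carrier's hook.
- track (a point): Point on the level steel track in the channel at the loading end, on which the toe slides: (0, -110, 136) mm in the rail's frame, 14 mm below the lip's top. With the toe on the track the carrier's origin is at rail z 59 mm.
- pocket_floor (a point): A point (0, 40, 112) mm in the rail's frame; only its height is that of the pocket's floor. The pocket, 36 mm long and as wide as the channel, is in an insert clamped anew each time: its middle is anywhere at rail y 0..80, not measured (a black screw behind the rail marks it). Slid along +y on the track and pressed down lightly, the toe sinks 5 to 14 mm into it, onto the catch.
- catch (a point): A point (7, 40, 130) mm in the rail's frame; only x and z matter. In the pocket a sprung leaf leans out from the back wall; the carrier's weight does not pass it, a push of roughly 2 to 8 N more on the tab does. It then snaps over the toe, jerking it down with up to 20 N, 3 mm above the floor; go on to the floor (carrier's origin at rail z 35 mm). Over 35 N between carrier and rail is too rough.
- tip_box: Bystander: box of pipette tips with clear lid, 130 x 85 x 70 mm, loose. Origin: centre of underside. Leave it alone.
- label_roll: Bystander: white label roll, 58 mm across, 24 high, loose. Origin: centre of underside. Leave it alone.
- bench_timer: Bystander: white timer, 64 x 64 x 22 mm, loose. Origin: centre of underside. Leave it alone.
There are look-alikes about, which are no part of the job. There is more than one size of the carrier; the job needs the smaller.

How it is judged:
By the outcome, as a careful person would: the job done as asked, in the order asked, and still so for the second after the job is handed in, with the robot touching nothing.
It also fails if it takes over 64 s, if anything falls off the work surface, if the arm or the gripper's body presses on something with over 40 N, if the wrist force passes 120 N, or if a joint passes its speed limit or range.

## Working session

There is one attempt and no reset: what is moved stays moved. The work goes in short steps, Python scripts to look and compute and a tool call to move; the robot and the scene stay as the last step left them, time stands still between calls to the robot, and variables do not carry over. Pictures are saved under pics/ and viewed, about 8 in all and at most 12, crops included, and the job is handed in when it is done.

Besides the shell and the picture viewer there is one more tool, called after "Request:" as name(argument=value, ...), one argument or row to a line, values as JSON. jog_arm: Moves the arm, as the interface text tells. Its arguments: {"type":"object","properties":{"rows":{"type":"array","items":{"type":"array","items":{"type":"number"}}},"force":{"type":"number"}},"required":["rows"]}

```bash
mkdir -p pics; ls; cat > h.py <<'E'
import numpy as np,cv2
from scipy.spatial.transform import Rotation as R
from workcell import monitor, imaging, finish_job, bot
def ray(cam,u,v):
    p=imaging.camera_params(cam);T=np.array(p["T"])
    d=T[:3,:3]@np.array([(u-p["cx"])/p["fx"],(v-p["cy"])/p["fy"],1]);return T[:3,3],d
def onz(cam,u,v,z):
    o,d=ray(cam,u,v);return o+d*(z-o[2])/d[2]
def proj(cam,P):
    p=imaging.camera_params(cam);T=np.linalg.inv(np.array(p["T"]));c=T[:3,:3]@np.array(P)+T[:3,3]
    return p["fx"]*c[0]/c[2]+p["cx"],p["fy"]*c[1]/c[2]+p["cy"]
def tri(a,b):
    A=[];r=[]
    for cam,u,v in (a,b):
        o,d=ray(cam,u,v);d=d/np.linalg.norm(d);M=np.eye(3)-np.outer(d,d);A.append(M);r.append(M@o)
    return np.linalg.solve(sum(A),sum(r))
E
python3 - <<'E'
from h import *
for c in("scene","top"):
    im=imaging.read_camera(c);cv2.imwrite(f"pics/{c}0.png",im);p=imaging.camera_params(c);print(c,p["fx"],np.round(p["T"],3).tolist())
s=monitor.read_state();print(s["tool_pos"],s["tcp_rot"],s["time"],bot.pinch_z)
print(R.from_rotvec(s["tcp_rot"]).as_matrix().round(3))
E
```

```text
pics
scene 462.2977909705079 [[0.722, -0.335, 0.606, -0.036], [-0.692, -0.364, 0.624, -0.627], [0.011, -0.869, -0.494, 0.552], [0.0, 0.0, 0.0, 1.0]]
top 469.3154544798588 [[0.021, -0.975, 0.223, 0.259], [-1.0, -0.021, 0.004, -0.058], [0.0, -0.223, -0.975, 1.193], [0.0, 0.0, 0.0, 1.0]]
[ 0.25377888 -0.62477083  0.23009464] [ 2.01057928  0.39479313 -2.01118572] 0.1 0.0187
[[-0.001  0.376 -0.927]
 [ 0.002 -0.927 -0.376]
 [-1.    -0.002 -0.   ]]
```

View pics/scene0.png

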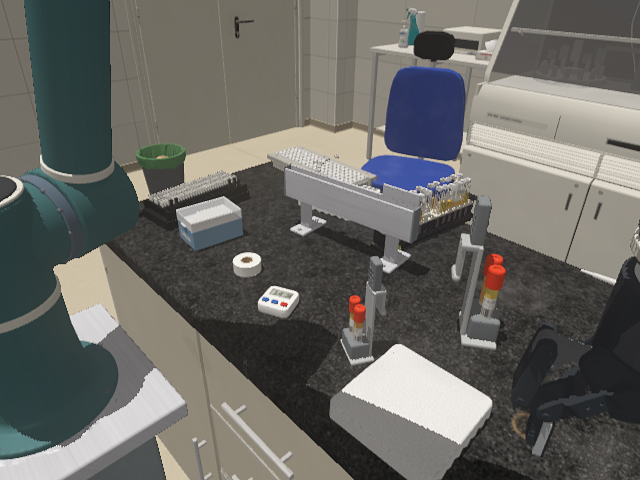

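View pics/top0.png

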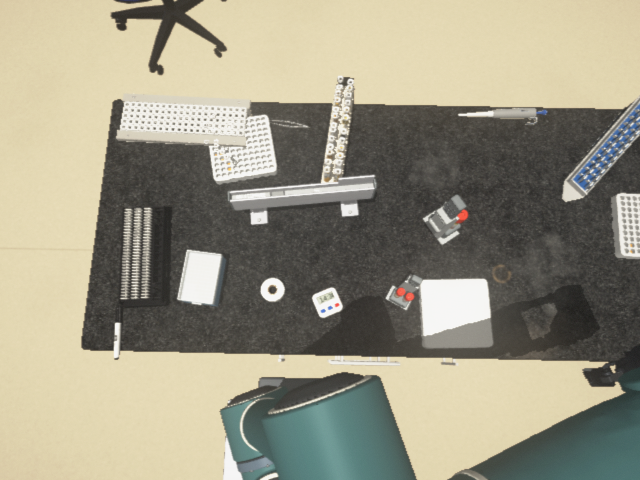

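The scene view shows two hooked carriers: one at scene (362,315) / top (405,292), and a taller one at scene (482,285) / top (447,218). The rail runs from scene (287,180) to (420,225), and the taller back wall is at its right end, top (375,185). I choose the shorter carrier at (362,315) and check it in a close crop.

```bash
python3 - <<'E'
import cv2,numpy as np
s=cv2.imread("pics/scene0.png");t=cv2.imread("pics/top0.png")
a=cv2.resize(s[245:375,320:420],None,fx=4,fy=4,interpolation=cv2.INTER_CUBIC)[:520]
b=cv2.resize(t[262:322,375:435],(400,400),interpolation=cv2.INTER_CUBIC)
c=np.zeros((600,800,3),np.uint8);c[:520,:400]=a;c[:400,400:]=b;cv2.imwrite("pics/c1.png",c)
a=cv2.resize(s[155:280,275:435],(800,625),interpolation=cv2.INTER_CUBIC)[:350]
b=cv2.resize(t[170:220,225:385],(800,250),interpolation=cv2.INTER_CUBIC)
cv2.imwrite("pics/c2.png",np.vstack([a,b]))
E
```

```text
(no output)
```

View pics/c1.png

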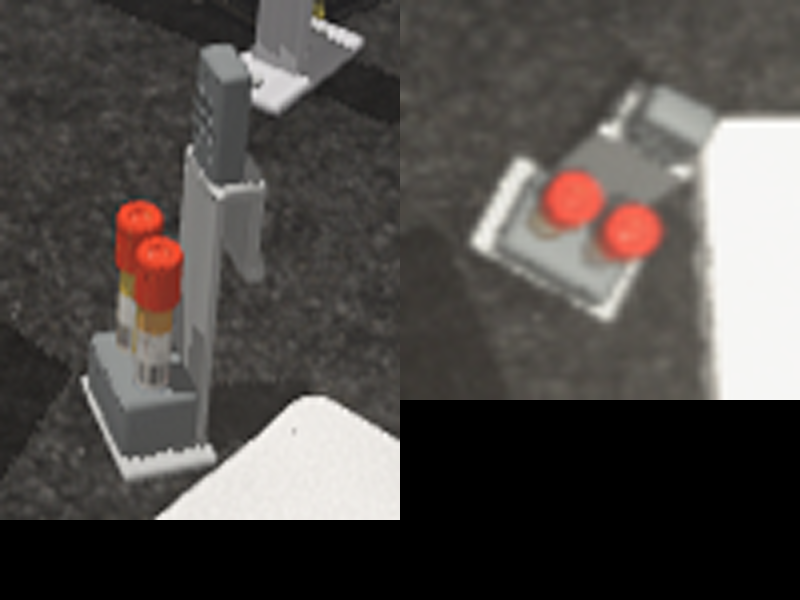

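View pics/c2.png

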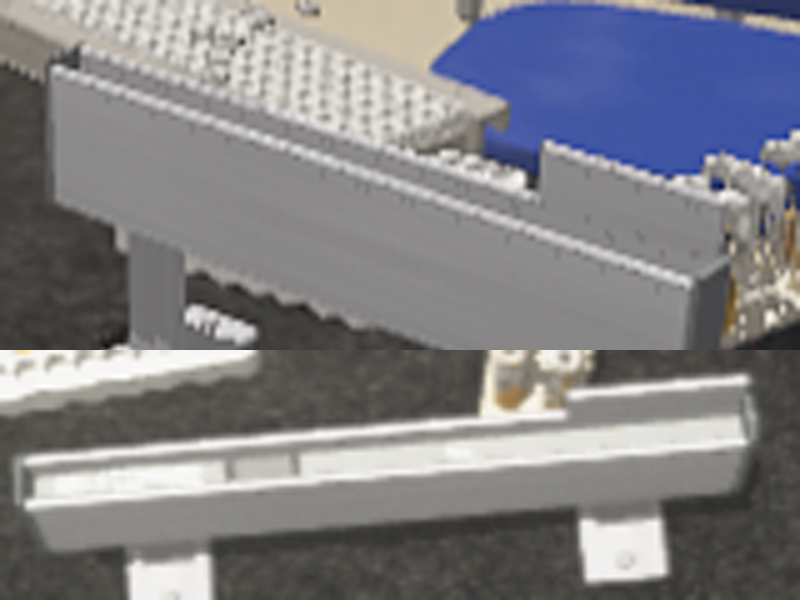

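Crop 1 confirms the short carrier, which has the hook, tab and two tubes; its tab top is at scene (376,259) / top (417,279). Crop 2 shows the lip running from top (230.6,201) to (375,188.5), with a dark gap (the pocket) at top columns 270–285. Next I measure these.

```bash
cat > m.py <<'E'
from h import *
t=cv2.imread("pics/top0.png")
hsv=cv2.cvtColor(t,cv2.COLOR_BGR2HSV);m=((hsv[...,0]<12)&(hsv[...,1]>150)&(hsv[...,2]>120)).astype(np.uint8)
n,l,st,c=cv2.connectedComponentsWithStats(m)
for i in range(1,n):
    if st[i,4]>20: print("red",c[i].round(1),st[i,2:5],onz("top",*c[i],.1).round(4))
k=lambda u,v:(375+(u-400+.5)/6.667-.5,262+(v+.5)/6.667-.5)
P=[onz("top",*k(*q),.004) for q in((475,245),(607,320),(520,160))]
print("foot",np.round(P,4).tolist(),np.linalg.norm(P[1]-P[0]),np.linalg.norm(P[2]-P[0]),"yaw y-axis",np.degrees(np.arctan2(*(P[0]-P[1])[[1,0]])))
C=[onz("top",*k(*q),.178) for q in((655,88),(714,112),(640,120),(705,147))];print("tabtop corners",np.round(C,4).tolist())
print("tab tri",tri(("scene",376,258.7),("top",*k(677,116))).round(4), onz("top",*k(677,116),.178).round(4))
k2=lambda u,v:(225+(u+.5)/5-.5,170+(v-350+.5)/5-.5)
A=onz("top",*k2(750,443),.150);B=onz("top",*k2(28,507),.150);print("lip ends",A.round(4),B.round(4),np.linalg.norm(A-B))
ks=lambda u,v:(275+(u+.5)/5-.5,155+(v+.5)/5-.5)
A2=tri(("scene",*ks(690,285)),("top",*k2(750,443)));print("triA",A2.round(4),onz("scene",*ks(690,285),.15).round(4))
B2=tri(("scene",*ks(52,68)),("top",*k2(28,507)));print("triB",B2.round(4),onz("scene",*ks(52,68),.15).round(4))
for u,v in((227,468),(298,465),(262,467)): print("pocket",onz("top",*k2(u,v),.136).round(4))
E
python3 m.py
```

```text
red [462.4 215.9] [11 13 92] [ 0.5973 -0.403   0.1   ]
red [400.4 291.5] [ 8  8 52] [ 0.4096 -0.249   0.1   ]
red [409.4 296.2] [ 8  7 47] [ 0.3989 -0.2698  0.1   ]
foot [[0.4045, -0.2284, 0.004], [0.3771, -0.2781, 0.004], [0.4375, -0.246, 0.004]] 0.056713714337137004 0.03738287954781656 yaw y-axis 61.109542134898426
tabtop corners [[0.4362, -0.2633, 0.178], [0.4286, -0.2824, 0.178], [0.4255, -0.2581, 0.178], [0.417, -0.2792, 0.178]]
tab tri [ 0.4272 -0.2703  0.1797] [ 0.4271 -0.2703  0.178 ]
lip ends [ 0.6453 -0.1841  0.15  ] [0.6066 0.1531 0.15  ] 0.3393863854207248
triA [ 0.6442 -0.1833  0.1512] [ 0.6451 -0.1816  0.15  ]
triB [0.6065 0.1529 0.1507] [0.6078 0.1541 0.15  ]
pocket [0.6327 0.0626 0.136 ]
pocket [0.6349 0.029  0.136 ]
pocket [0.6336 0.046  0.136 ]
```

Request:
jog_arm(
  rows=[
    [-0.03,-0.264,-0.294,0.87,0,0,60],
    [-0.03,-0.264,-0.294,0.87,0,0,60],
    [-0.03,-0.264,-0.294,0.87,0,0,60],
    [-0.03,-0.264,-0.294,0.87,0,0,60],
    [-0.03,-0.264,-0.294,0.87,0,0,60],
    [-0.03,-0.264,-0.294,0.87,0,0,60],
    [-0.03,-0.264,-0.294,0.87,0,0,60],
    [-0.03,-0.264,-0.294,0.87,0,0,60],
    [-0.03,-0.264,-0.294,0.87,0,0,60],
    [-0.03,-0.264,-0.294,0.87,0,0,60],
    [-0.03,-0.264,-0.294,0.87,0,0,60],
    [-0.03,-0.264,-0.294,0.87,0,0,60],
    [-0.03,-0.264,-0.294,0.87,0,0,60],
    [-0.03,-0.264,-0.294,0.87,0,0,60],
    [-0.03,-0.264,-0.294,0.87,0,0,60],
  ],
  force=80,
)

```text
time: 1.6
tool_pos: [0.4265, -0.2702, 0.2605]
tcp_rot: [-1.948, 0.481, 1.951]
wrist_force: [-0.5, 0.7, -0.5]
width: 0.598
```

```bash
cat >> h.py <<'E'
def rel(p,yaw=None):  # world target TCP, yaw(deg) of tool -z... tool y angle
    s=monitor.read_state();M=R.from_rotvec(s["tcp_rot"]).as_matrix()
    d=M.T@(np.array(p)-s["tool_pos"]);r=np.zeros(3)
    if yaw is not None:
        a=np.radians(yaw);y=np.array([np.cos(a),np.sin(a),0]);x=np.array([0,0,-1.]);T=np.c_[x,y,np.cross(x,y)]
        r=R.from_matrix(M.T@T).as_rotvec()
    return d.round(4).tolist(),r.round(4).tolist()
E
python3 - <<'E'
from h import *
print("box",tri(("scene",398,346),("top",421,280)))
im=cv2.imread("pics/scene0.png");hsv=cv2.cvtColor(im,cv2.COLOR_BGR2HSV);m=((hsv[...,0]<12)&(hsv[...,1]>150)&(hsv[...,2]>120)).astype(np.uint8)
n,l,st,c=cv2.connectedComponentsWithStats(m)
for i in range(1,n):
    if st[i,4]>20: print(c[i].round(1),st[i])
s=monitor.read_state();print(s["q"])
print(rel([.427,-.2703,.139],62.3-180))
E
```

```text
box [ 0.44976232 -0.31433664  0.02256498]
[494.4 272. ] [485 254  21  36 586]
[356.6 308.6] [349 295  17  28 341]
[-6.14880332e-01 -7.80220626e-02  1.92185576e+00  1.18060553e-03
  1.29970991e+00  1.44114961e+00]
([0.1215, -0.0, -0.0007], [-0.0021, 0.0018, 0.0014])
```

Request:
jog_arm(
  rows=[
    [0.04,0,0,0,0,0,60],
    [0.08,0,0,0,0,0,60],
    [0.1,0,0,0,0,0,60],
    [0.119,0,0,0,0,0,60],
    [0.119,0,0,0,0,0,60],
    [0.119,0,0,0,0,0,20],
    [0.119,0,0,0,0,0,20],
    [0.119,0,0,0,0,0,0],
    [0.119,0,0,0,0,0,0],
    [0.119,0,0,0,0,0,0],
    [0.119,0,0,0,0,0,0],
    [0.119,0,0,0,0,0,0],
  ],
  force=80,
)

```text
time: 2.8
tool_pos: [0.4275, -0.2709, 0.1431]
tcp_rot: [-1.952, 0.483, 1.948]
wrist_force: [-0.6, -1.8, 5.3]
width: 0.269
```

Request:
jog_arm(
  rows=[
    [-0.02,0,0,0,0,0,0],
    [-0.05,0,0,0,0,0,0],
    [-0.09,0,0,0,0,0,0],
    [-0.13,0,0,0,0,0,0],
    [-0.17,0,0,0,0,0,0],
    [-0.17,0,0,0,0,0,0],
    [-0.17,0,0,0,0,0,0],
  ],
)

```text
time: 3.5
tool_pos: [0.4272, -0.2708, 0.3133]
tcp_rot: [-1.953, 0.483, 1.948]
wrist_force: [-0.9, 1.2, -3.2]
width: 0.266
```

```bash
python3 - <<'E'
from h import *
s=monitor.read_state();print(s["tool_pos"],s["wrist_force"],s["width"])
print(rel([.6346,-.1353,.310],6.55-90))
E
```

```text
[ 0.42723903 -0.27076943  0.31330555] [-0.93935234  1.21211238 -3.22125206] 0.2662170921661849
([0.0038, -0.2166, -0.1202], [-0.5998, -0.0024, 0.0002])
```

Request:
jog_arm(
  rows=[
    [0,-0.022,-0.012,-0.06,0,0,0],
    [0,-0.043,-0.024,-0.12,0,0,0],
    [0,-0.065,-0.036,-0.18,0,0,0],
    [0,-0.087,-0.048,-0.24,0,0,0],
    [0,-0.108,-0.06,-0.3,0,0,0],
    [0,-0.13,-0.072,-0.36,0,0,0],
    [0,-0.152,-0.084,-0.42,0,0,0],
    [0,-0.173,-0.096,-0.48,0,0,0],
    [0,-0.195,-0.108,-0.54,0,0,0],
    [0,-0.2166,-0.1202,-0.6,0,0,0],
    [0,-0.2166,-0.1202,-0.6,0,0,0],
    [0,-0.2166,-0.1202,-0.6,0,0,0],
    [0,-0.2166,-0.1202,-0.6,0,0,0],
  ],
)

```text
time: 4.8
tool_pos: [0.6332, -0.1354, 0.3116]
tcp_rot: [2.161, 0.124, -2.165]
wrist_force: [1.3, 0.3, -2.1]
width: 0.271
```

```bash
python3 - <<'E'
from h import *
s=imaging.read_camera("scene");t=imaging.read_camera("top")
cv2.imwrite("pics/s1.png",s);cv2.imwrite("pics/t1.png",t)
O=np.array([.637,-.0243,0]);a=np.radians(6.55);ex=np.array([np.cos(a),np.sin(a),0]);ey=np.array([-np.sin(a),np.cos(a),0])
w=lambda x,y,z:O+(x*ex+y*ey)/1000+[0,0,z/1000]
for c in("scene","top"):print(c,proj(c,w(-10,-110,150)),proj(c,w(0,-110,167+77)))
a=cv2.resize(s[90:250,330:470],(600,686),interpolation=cv2.INTER_CUBIC)[:600]
cv2.imwrite("pics/c3.png",cv2.resize(s[70:270,300:500],(600,600),interpolation=cv2.INTER_CUBIC))
cv2.imwrite("pics/c4.png",cv2.resize(t[140:230,290:410],(800,600),interpolation=cv2.INTER_CUBIC))
st=monitor.read_state();print(st["tool_pos"],st["wrist_force"],st["torque"],R.from_rotvec(st["tcp_rot"]).as_matrix().round(3).tolist())
E
```

```text
scene (np.float64(391.5540509839904), np.float64(204.51212029243976)) (np.float64(398.7560846965437), np.float64(158.07433298158014))
top (np.float64(353.5694097865958), np.float64(190.09091197767475)) (np.float64(356.3205077935659), np.float64(170.7291212350617))
[ 0.63356554 -0.13576029  0.31287337] [ 0.39972038 -0.34972012 -2.54899609] [ 0.03022646 -0.0317288  -0.00025078] [[0.001, 0.113, -0.994], [-0.0, -0.994, -0.113], [-1.0, 0.0, -0.001]]
```

View pics/c3.png

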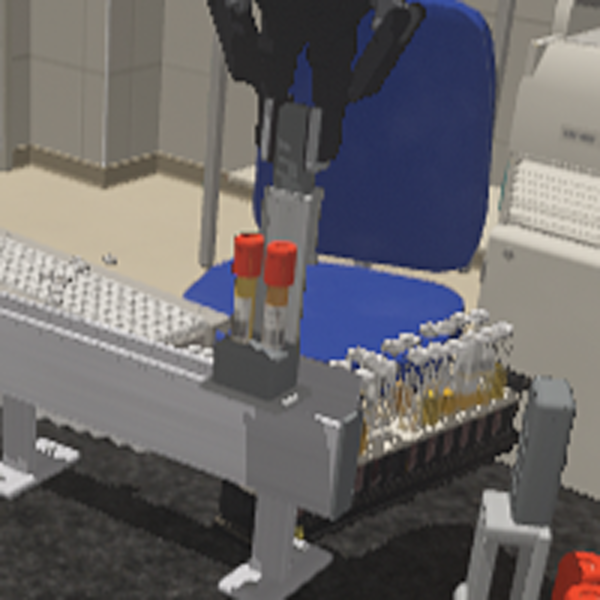

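View pics/c4.png

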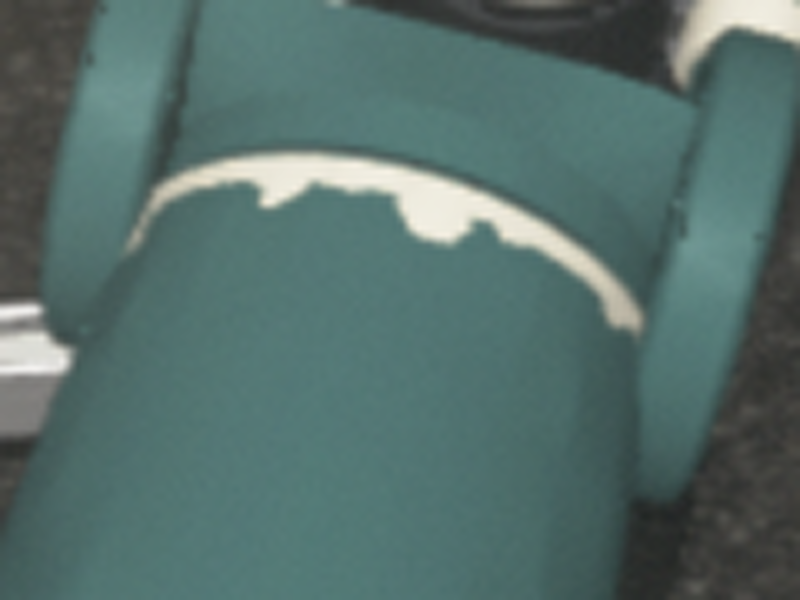

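Views used: 6. The carrier hangs upright in the jaws above the loading end; its red caps are at scene (382,155) and (393,158), and the arm blocks the top view. Next I lower it to just above the lip.

Request:
jog_arm(
  rows=[
    [0.02,0,-0.001,0,0,0,0],
    [0.05,0,-0.001,0,0,0,0],
    [0.075,0,-0.001,0,0,0,0],
    [0.09,0,-0.001,0,0,0,0],
    [0.09,0,-0.001,0,0,0,0],
    [0.09,0,-0.001,0,0,0,0],
  ],
)

```text
time: 5.5
tool_pos: [0.6348, -0.136, 0.2236]
tcp_rot: [2.165, 0.122, -2.162]
wrist_force: [-0.0, -0.2, -2.1]
width: 0.27
```

```bash
python3 - <<'E'
from h import *
O=np.array([.637,-.0243,0]);a=np.radians(6.55);ex=np.array([np.cos(a),np.sin(a),0]);ey=np.array([-np.sin(a),np.cos(a),0])
s=imaging.read_camera("scene");cv2.imwrite("pics/s2.png",s)
st=monitor.read_state();d=st["tool_pos"]-O;print("tab rail",d@ex,d@ey,d[2],st["wrist_force"],st["torque"])
P=tri(("scene",356.6,308.6),("top",404.9,293.9));g=np.array([.4275,-.2709,.1431]);q=P-g
cy=np.radians(-27.5);loc=[q[0]*np.cos(cy)+q[1]*np.sin(cy),-q[0]*np.sin(cy)+q[1]*np.cos(cy),q[2]];print("cap rel TCP",np.round(loc,4))
W=st["tool_pos"]+loc[0]*ex+loc[1]*ey+[0,0,loc[2]];print("pred",proj("scene",W), "per mm ex",np.array(proj("scene",W+.001*ex))-proj("scene",W))
hsv=cv2.cvtColor(s,cv2.COLOR_BGR2HSV);m=((hsv[...,0]<12)&(hsv[...,1]>150)&(hsv[...,2]>120)).astype(np.uint8)
n,l,t,c=cv2.connectedComponentsWithStats(m)
for i in range(1,n):
    if t[i,4]>20: print(c[i].round(1),t[i])
cv2.imwrite("pics/c5.png",cv2.resize(s[110:260,340:460],(640,800),interpolation=cv2.INTER_CUBIC)[:600])
E
```

```text
tab rail -0.014274101638624899 -0.1108683099708055 0.22466509061683365 [-0.78242768 -0.40176239 -3.63491263] [ 0.01371169 -0.05072228 -0.04302118]
cap rel TCP [-0.0255 -0.0012 -0.0505]
pred (np.float64(385.2610732968674), np.float64(198.6063336200092)) per mm ex [ 0.28432316 -0.16990268]
[379.6 198.5] [375 192  10  14 108]
[389.9 201.6] [386 195   9  15 113]
[494.9 272.7] [485 254  21  36 536]
```

View pics/c5.png

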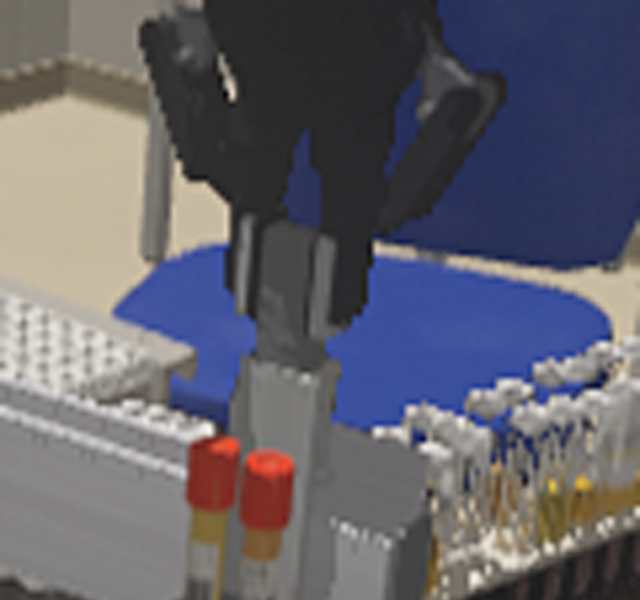

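Views used: 7. The tubes and plate sit just in front of the lip with the tongue behind it, and the cap midpoint is within 1.5 px of the prediction. I lower in small steps and watch the force.

Request:
jog_arm(
  rows=[
    [0.003,0,0,0,0,0,0],
    [0.006,0,0,0,0,0,0],
    [0.009,0,0,0,0,0,0],
    [0.009,0,0,0,0,0,0],
  ],
)

```text
time: 5.95
tool_pos: [0.6352, -0.136, 0.2152]
tcp_rot: [2.165, 0.122, -2.16]
wrist_force: [-0.3, -0.3, -2.9]
width: 0.27
```

Request:
jog_arm(
  rows=[
    [0.002,0,0,0,0,0,0],
    [0.004,0,0,0,0,0,0],
    [0.004,0,0,0,0,0,0],
  ],
)

```text
time: 6.25
tool_pos: [0.6349, -0.1359, 0.2106]
tcp_rot: [2.165, 0.122, -2.161]
wrist_force: [0.4, -0.2, -2.8]
width: 0.269
```

Request:
jog_arm(
  rows=[
    [0.002,0,0,0,0,0,0],
    [0.004,0,0,0,0,0,0],
    [0.004,0,0,0,0,0,0],
  ],
)

```text
time: 6.55
tool_pos: [0.6346, -0.1358, 0.2061]
tcp_rot: [2.164, 0.122, -2.162]
wrist_force: [-0.5, -0.8, -2.5]
width: 0.268
```

Request:
jog_arm(
  rows=[
    [0.002,0,0,0,0,0,0],
    [0.003,0,0,0,0,0,0],
    [0.003,0,0,0,0,0,0],
  ],
)

```text
time: 6.85
tool_pos: [0.6345, -0.1358, 0.2028]
tcp_rot: [2.163, 0.123, -2.163]
wrist_force: [0.5, -0.2, -3.6]
width: 0.269
```

Request:
jog_arm(
  rows=[
    [0.001,0,0,0,0,0,0],
    [0.002,0,0,0,0,0,0],
    [0.002,0,0,0,0,0,0],
  ],
)

```text
time: 7.15
tool_pos: [0.6348, -0.1359, 0.202]
tcp_rot: [2.164, 0.122, -2.162]
wrist_force: [-3.0, 0.4, 4.4]
width: 0.266
```

```bash
python3 - <<'E'
from h import *
for i in range(1): s=monitor.read_state();print(s["tool_pos"],s["wrist_force"],s["torque"])
O=np.array([.637,-.0243,0]);a=np.radians(6.55);ex=np.array([np.cos(a),np.sin(a),0]);ey=np.array([-np.sin(a),np.cos(a),0])
d=s["tool_pos"]-O;print(d@ex,d@ey)
E
```

```text
[ 0.63475601 -0.13587019  0.20201553] [-2.9815734   0.40940362  4.35450935] [ 0.13358888  0.4334315  -0.00855047]
-0.014956178236441187 -0.11058596702386046
```

The toe touched the track at TCP z 0.202, against 0.202 expected. Next I slide it along +y.

Request:
jog_arm(
  rows=[
    [0,-0.004,0,0,0,0,0],
    [0,-0.012,0,0,0,0,0],
    [0,-0.022,0,0,0,0,0],
    [0,-0.032,0,0,0,0,0],
    [0,-0.042,0,0,0,0,0],
    [0,-0.05,0,0,0,0,0],
    [0,-0.05,0,0,0,0,0],
  ],
)

```text
time: 7.85
tool_pos: [0.6289, -0.0841, 0.2021]
tcp_rot: [2.164, 0.125, -2.162]
wrist_force: [-0.2, 0.9, 0.9]
width: 0.267
```

Request:
jog_arm(
  rows=[
    [0.0005,-0.008,0,0,0,0,0],
    [0.0005,-0.02,0,0,0,0,0],
    [0.0005,-0.032,0,0,0,0,0],
    [0.0005,-0.044,0,0,0,0,0],
    [0.0005,-0.056,0,0,0,0,0],
    [0.0005,-0.068,0,0,0,0,0],
    [0.0005,-0.08,0,0,0,0,0],
    [0.0005,-0.088,0,0,0,0,0],
    [0.0005,-0.088,0,0,0,0,0],
  ],
)

```text
time: 8.75
tool_pos: [0.6188, 0.0056, 0.2019]
tcp_rot: [2.165, 0.129, -2.162]
wrist_force: [-0.3, 2.2, 4.5]
width: 0.274
```

```bash
python3 - <<'E'
from h import *
s=monitor.read_state();print(s["tool_pos"],s["wrist_force"],s["torque"])
O=np.array([.637,-.0243,0]);a=np.radians(6.55);ex=np.array([np.cos(a),np.sin(a),0]);ey=np.array([-np.sin(a),np.cos(a),0])
d=s["tool_pos"]-O;print(d@ex,d@ey)
E
```

```text
[0.61875697 0.00557404 0.20194486] [-0.2669847   2.15339063  4.52472554] [ 0.58110407 -0.06236905  0.05027367]
-0.014716213009295554 0.03176002445054704
```

Request:
jog_arm(
  rows=[
    [0,-0.006,0,0,0,0,0],
    [0,-0.014,0,0,0,0,0],
    [0,-0.022,0,0,0,0,0],
    [0,-0.029,0,0,0,0,0],
    [0,-0.031,0,0,0,0,0],
    [0,-0.031,0,0,0,0,0],
  ],
)

```text
time: 9.35
tool_pos: [0.614, 0.0377, 0.2007]
tcp_rot: [2.162, 0.132, -2.166]
wrist_force: [-1.4, 1.7, -1.7]
width: 0.265
```

Request:
jog_arm(
  rows=[
    [0.001,-0.003,0,0,0,0,0],
    [0.001,-0.005,0,0,0,0,0],
    [0.001,-0.007,0,0,0,0,0],
    [0.001,-0.007,0,0,0,0,0],
  ],
)

```text
time: 9.75
tool_pos: [0.6129, 0.0448, 0.1993]
tcp_rot: [2.162, 0.132, -2.167]
wrist_force: [0.2, -0.3, -2.2]
width: 0.27
```

Request:
jog_arm(
  rows=[
    [0.001,0,0,0,0,0,0],
    [0.002,0,0,0,0,0,0],
    [0.002,0,0,0,0,0,0],
  ],
)

```text
time: 10.05
tool_pos: [0.6129, 0.0448, 0.1971]
tcp_rot: [2.162, 0.132, -2.167]
wrist_force: [0.2, 0.1, -2.3]
width: 0.263
```

Request:
jog_arm(
  rows=[
    [0.001,0,0,0,0,0,0],
    [0.003,0,0,0,0,0,0],
    [0.003,0,0,0,0,0,0],
  ],
)

```text
time: 10.35
tool_pos: [0.6129, 0.0448, 0.1938]
tcp_rot: [2.162, 0.132, -2.167]
wrist_force: [1.4, 0.5, -2.5]
width: 0.266
```

Request:
jog_arm(
  rows=[
    [0.001,0,0,0,0,0,0],
    [0.002,0,0,0,0,0,0],
    [0.002,0,0,0,0,0,0],
  ],
)

```text
time: 10.65
tool_pos: [0.6129, 0.0447, 0.192]
tcp_rot: [2.162, 0.132, -2.167]
wrist_force: [-0.1, 1.2, -0.6]
width: 0.267
```

Request:
jog_arm(
  rows=[
    [0.001,0,0,0,0,0,0],
    [0.002,0,0,0,0,0,0],
    [0.002,0,0,0,0,0,0],
  ],
)

```text
time: 10.95
tool_pos: [0.613, 0.0447, 0.1907]
tcp_rot: [2.162, 0.132, -2.166]
wrist_force: [-1.3, -0.4, 3.4]
width: 0.268
```

Request:
jog_arm(
  rows=[
    [0.001,0,0,0,0,0,0],
    [0.002,0,0,0,0,0,0],
    [0.002,0,0,0,0,0,0],
  ],
)

```text
time: 11.25
tool_pos: [0.613, 0.0447, 0.1886]
tcp_rot: [2.162, 0.132, -2.166]
wrist_force: [-1.8, -0.4, 3.3]
width: 0.268
```

Request:
jog_arm(
  rows=[
    [0.001,0,0,0,0,0,0],
    [0.002,0,0,0,0,0,0],
    [0.002,0,0,0,0,0,0],
  ],
)

```text
time: 11.55
tool_pos: [0.613, 0.0447, 0.1863]
tcp_rot: [2.162, 0.132, -2.166]
wrist_force: [-1.0, -0.1, 1.6]
width: 0.269
```

Request:
jog_arm(
  rows=[
    [0.001,0,0,0,0,0,0],
    [0.002,0,0,0,0,0,0],
    [0.002,0,0,0,0,0,0],
  ],
)

```text
time: 11.85
tool_pos: [0.613, 0.0447, 0.1835]
tcp_rot: [2.162, 0.132, -2.166]
wrist_force: [1.2, -0.4, -1.1]
width: 0.267
```

Request:
jog_arm(
  rows=[
    [0.001,0,0,0,0,0,0],
    [0.002,0,0,0,0,0,0],
    [0.002,0,0,0,0,0,0],
  ],
)

```text
time: 12.15
tool_pos: [0.6129, 0.0448, 0.1806]
tcp_rot: [2.162, 0.132, -2.167]
wrist_force: [1.3, 0.1, -4.5]
width: 0.265
```

Request:
jog_arm(
  rows=[
    [0.001,0,0,0,0,0,0],
    [0.0015,0,0,0,0,0,0],
    [0.0015,0,0,0,0,0,0],
  ],
)

```text
time: 12.45
tool_pos: [0.6128, 0.0449, 0.1789]
tcp_rot: [2.162, 0.132, -2.167]
wrist_force: [1.2, 0.3, -2.9]
width: 0.268
```

Request:
jog_arm(
  rows=[
    [0.001,0,0,0,0,0,0],
    [0.0015,0,0,0,0,0,0],
    [0.0015,0,0,0,0,0,0],
  ],
)

```text
time: 12.75
tool_pos: [0.613, 0.0449, 0.178]
tcp_rot: [2.162, 0.132, -2.166]
wrist_force: [-0.9, 0.6, 2.1]
width: 0.267
```

Request:
jog_arm(
  rows=[
    [0.001,0,0,0,0,0,0],
    [0.001,0,0,0,0,0,0],
    [0.001,0,0,0,0,0,0],
  ],
)

```text
time: 13.05
tool_pos: [0.6131, 0.0449, 0.178]
tcp_rot: [2.163, 0.132, -2.166]
wrist_force: [-1.8, -0.3, 4.8]
width: 0.267
```

```bash
python3 - <<'E'
from h import *
st=monitor.read_state();print(st["tool_pos"],st["wrist_force"],st["torque"])
s=imaging.read_camera("scene");cv2.imwrite("pics/c6.png",cv2.resize(s[90:270,270:430],(533,600),interpolation=cv2.INTER_CUBIC))
E
```

```text
[0.61307567 0.04486323 0.17803631] [-1.80061262 -0.34246076  4.80647695] [ 0.02667371  0.40530361 -0.02180798]
```

View pics/c6.png

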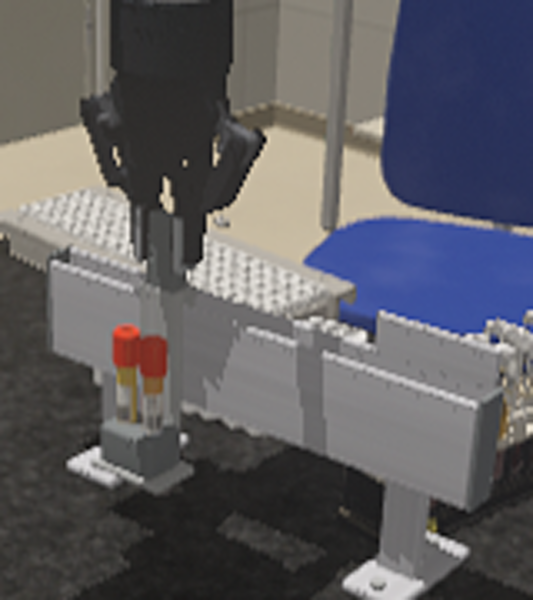

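Views used: 8. The carrier hangs upright at the pocket, and the toe is on the floor, 24 mm below the track height with a steady reaction. Now I release and retreat.

Request:
jog_arm(
  rows=[
    [0,0,0,0,0,0,35],
    [0,0,0,0,0,0,50],
    [0,0,0,0,0,0,65],
    [0,0,0,0,0,0,65],
    [0,0,0,0,0,0,65],
    [-0.01,0,0,0,0,0,65],
    [-0.03,0,0,0,0,0,65],
    [-0.06,0,0,0,0,0,65],
    [-0.1,0,0,0,0,0,65],
    [-0.14,0,0,0,0,0,65],
    [-0.14,0,0.04,0,0,0,65],
    [-0.14,0,0.08,0,0,0,65],
    [-0.14,0,0.12,0,0,0,65],
    [-0.14,0,0.16,0,0,0,65],
    [-0.14,0,0.16,0,0,0,65],
  ],
)

```text
time: 14.6
tool_pos: [0.4505, 0.0253, 0.319]
tcp_rot: [2.162, 0.131, -2.166]
wrist_force: [1.0, -0.3, -0.8]
width: 0.65
```

```bash
python3 - <<'E'
from h import *
st=monitor.read_state();print(st["tool_pos"],st["wrist_force"],st["time"])
s=imaging.read_camera("scene");t=imaging.read_camera("top")
O=np.array([.637,-.0243,0]);a=np.radians(6.55);ex=np.array([np.cos(a),np.sin(a),0]);ey=np.array([-np.sin(a),np.cos(a),0])
# home prediction: tab top, foot corner for pocket y 71
for n,P in(("tabtop",(22,0,178)),("footfront",(-20,0,0))):print(n,proj("scene",O+(-.037+P[0]/1000)*ex+(.071+P[1]/1000)*ey+[0,0,.035+P[2]/1000]))
a=cv2.resize(s[90:270,230:390],(533,600),interpolation=cv2.INTER_CUBIC)
cv2.imwrite("pics/c7.png",a);cv2.imwrite("pics/t7.png",t)
E
```

```text
[0.45050017 0.02526893 0.31900049] [ 0.98164486 -0.28486447 -0.78705491] 14.6
tabtop (np.float64(319.8669653563927), np.float64(153.86067622697868))
footfront (np.float64(307.0348738895469), np.float64(234.19690515384724))
```

View pics/c7.png

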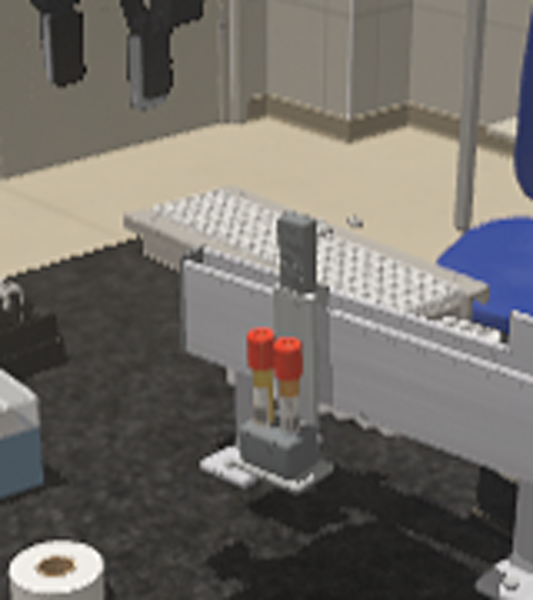

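Views used: 9. The released carrier stands upright in the rail; its tab top is at scene (319,155), against (320,154) predicted for fully home. The gripper is clear.

```bash
python3 -c "
from h import *
print(finish_job())"
```

```text
the job is handed in; nothing more can be done
None
```

The smaller carrier is hanging in the rail's pocket, pressed past the spring catch and let go. The job was handed in at about 14.7 s on the robot's clock, against the 64 s limit.

I gripped the carrier by its tab and hung it over the lip at the loading end. I then slid it straight along the track to the pocket, at about rail y 71 mm, pressed it down past the catch and released it.

- **Contact heights:** the toe touched the track at TCP z 0.202, as expected. It ended on the floor at 0.178, which is the full 24 mm drop, and a further press only raised the force there.
- **Forces:** no reading at the end of any move showed more than about 5 N at the wrist. Peaks within a move, such as the snap itself, were not recorded.
- **Catch:** the force rose on the catch, then reversed to a downward pull, as it should when it snaps past.
- **Last picture:** the released carrier was upright and the gripper was clear of it. The tab top was within about 1.5 px of the predicted home position, and the foot's front edge was about 5 px off by a rough eye estimate.
- **Not checked:** the arm hid the pocket from the top camera during the slide. I did not re-measure the bystander items, but the arm stayed well above or away from them.

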